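# Bring the asked-for sample jar to the front of the carousel and hold it there

### The arm

A 7-joint arm with a two-finger parallel gripper is mounted at the origin on the work surface. World frame = base frame: x ahead of the robot, y to its left, z up, the work surface at z = 0. Lengths are in m, angles in rad, forces in N, time in s.
With the tool pointing down it reaches from about 0.4 to 0.85 m from the base axis. Payload 10.4 kg.
Tool frame: the origin (TCP) lies midway between the tips of the shut fingers; the grasp point (between the pads) lies 19 mm behind it; z points along the fingers, y is the line along which they close (so a half turn about z gives the same grasp; the last joint's range is limited). The gripper opens to 87 mm and grips with 3 to 60 N. Pads are 19 mm wide; open, the fingers measure 117 mm over their backs; the gripper's body (75 mm by 190 mm) begins 51 mm behind the grasp point.
Start: joints at [-1.132, 0.332, -0.065, 1.46, 0.022, 1.35, -0.088], TCP at [0.278, 0.56, 0.185] pointing down, gripper open.
Joint ranges: [-2.6, 2.6], [-0.5, 2.12], [-1.47, 1.34], [0.16, 2.42], [-1.27, 4.41], [0.06, 2.06], [-2.6, 2.6]. Speed limits (rad/s): [2.22, 2.22, 2.79, 2.79, 3.14, 3.14, 3.14].

### API

Orientations are given as a unit quaternion [x, y, z, w].
In Python, from bench import sensors, eyes, order gives the robot as it stands.
- The arm moves only by the tool arm_command, never from a script. Its argument "steps" is a list of rows, each an object with "rot": the turn, a rotation vector about the world's x, y, z in degrees, a list of three; "slide": the shift along the world's x, y, z in m, a list of three; "grip": the opening, from 0 (shut) to 1 (fully open). A call has exactly 8 rows; each row shifts and turns the commanded pose from where the row before left it; what a row does not reach is not made up. A row lasts 1/8 s, in which the tool goes at most 62.5 mm and 10.7 degrees, less where a joint would pass 70% of its speed; a pose out of reach is approached as far as the arm can. A call with a gripper value outside its range is refused whole. The fingers move at their own pace and stop on an object; "newtons" is the grip in N (left out, the last holds). Time passes only in rows, so rows that do not move let the fingers close, or fill a call up. It gives the time, the measured TCP pose, the force, the opening and the grip force at its end, in the units of the state.
- sensors.read_state(): the state, without advancing time (a new reading comes with each control period).
- eyes.camera(name): name is "scene" or "top" or "wrist"; returns a dict with "pixels" (420x560x3 uint8, red, green, blue), "intrinsics" (3x3 intrinsics, pixels), "pose" (4x4, takes a point from camera to world coordinates). Camera axes: x right, y down, z forward; pixel columns grow to the right and rows downward; lengths in m; the calibration is good to about 2 mm. A picture is of the moment at which its call begins. There is no depth.
- order.close_job(): hands the job in; it is judged then, once.
Trained networks look in a picture, given as the dict that the camera call returned (one of the last four; its "shot" number tells which), for a name from the list of things; names that differ only in an ending like _2 or _b are one class to them, and where a whole thing is asked for, a point or a joint stands for the part that bears it (a point fixed in the world has none). Each returns a list of dicts, best first, with "conf" (0 to 1); they miss things now and then, are a little off and sometimes report something else, mostly with a low value. They report only what shows in the picture. A call takes as long as a camera call. They do not tell look-alikes from the thing itself.
- eyes.look_for(name, picture): "bbox" ([left, top, right, bottom] in pixels, round what is visible of it).
The state is a dict: "time": time; "joint_positions": joint angles; "joint_vel": joint speeds; "joint_torque": joint torques, N m; "ee_pos": TCP position; "eef_rot": TCP orientation; "ft_force": force on the tool from outside, world axes, zero at the start; "torque": the same for the moment, N m; "width": finger opening in m; "grip_force": force on a finger pad.
Only numpy, scipy, OpenCV 4.12 (cv2) and the standard library are available. Lean on these libraries where they do the work, as an engineer would, in place of code of your own. Each camera call takes 0.05 s, during which the arm holds its last target. There are 200 camera calls.

### The job

Look which shape of empty jar stands in the railed bay of the order stand. Grip the carousel's black hand knob and turn the carousel gently until the full jar of that same shape faces the front, squarely in line with the upright index fin, and finish there with the knob still gripped, holding the carousel still. Leave everything else on the bench where it stands.

Things in the scene. Friction and masses are not known exactly. Their poses are not given: they have to be found in the camera images.
- carousel_base: fixed foot of the jar carousel, a dark steel disc 220 mm across. Origin: on the bench, on the vertical turning axis. Its -x axis points from there to the index fin: an upright dark plate 22 x 8 mm, 85 mm high, 182 mm from the turning axis, just outside the turning disc. The side with the fin is the front
- front_mark (a point): fixed point where the axis of a jar must be for that jar to face the front: 100 mm from the turning axis, straight towards the index fin, 40 mm above the bench. It does not turn with the disc
- carousel (a joint): angle of the turning steel disc (296 mm across, top 40 mm above the bench), rad, counter-clockwise from above; at 0 the tall jar faces the front, at -2.094 the squat, at +2.094 the square one. It turns at least a full turn either way from any start, stays where it is left, and takes about 1 N at the knob
- turn_knob: black upright round knob, 24 mm in diameter, 45 mm high, spinning freely on a pin on the crank arm, 80 mm from the turning axis, opposite the squat jar; follow it round without turning the gripper. Origin: centre of its underside, 127 mm above the bench. All else on the carousel (jars, fin, 20 mm wide crank arm) ends 125 mm above the bench, the knob at 172 mm
- jar_tall (a point): full tall slim round jar, 52 mm in diameter, 85 mm high, clear with brown dried fruit in it and a brass-coloured lid, clamped fast on the carousel disc 100 mm from the turning axis; the three jars stand 120 degrees apart. This point: centre of its underside, 40 mm above the bench
- jar_squat (a point): full squat wide round jar, 80 mm in diameter, 55 mm high, clear with brown dried fruit in it and a brass-coloured lid, clamped fast on the carousel disc 100 mm from the turning axis; the three jars stand 120 degrees apart. This point: centre of its underside, 40 mm above the bench
- jar_square (a point): full square jar, 56 x 56 mm, 70 mm high, clear with brown dried fruit in it and a brass-coloured lid, clamped fast on the carousel disc 100 mm from the turning axis; the three jars stand 120 degrees apart. This point: centre of its underside, 40 mm above the bench
- bay (a point): middle of the railed bay, on the top of the order stand (a grey plate 350 x 115 mm, 10 mm thick): the end place of three, enclosed on three sides by a thin steel rail 45 mm high. The other two places, 110 and 220 mm from it along the plate, have no rail
- empty_tall: empty tall slim round jar, 52 mm in diameter, 85 mm high, clear with a brass-coloured lid, loose on one of the three places of the order stand; the one that stands in the railed bay is the jar asked for. Origin: centre of its underside
- empty_squat: empty squat wide round jar, 80 mm in diameter, 55 mm high, clear with a brass-coloured lid, loose on one of the three places of the order stand; the one that stands in the railed bay is the jar asked for. Origin: centre of its underside
- empty_square: empty square jar, 56 x 56 mm, 70 mm high, clear with a brass-coloured lid, loose on one of the three places of the order stand; the one that stands in the railed bay is the jar asked for. Origin: centre of its underside
- label_roll: bystander: roll of paper labels 80 mm across, 30 mm high. Origin: centre of its underside
- spare_lid: bystander: round brass-coloured lid 60 mm across, 12 mm high, lying loose. Origin: centre of its underside
- bowl: bystander: steel bowl 130 mm across, 50 mm high. Origin: centre of its underside
- spatula: bystander: spatula 190 mm long lying flat. Origin: on its underside, under its middle
- spray_bottle: bystander: white bottle 60 mm across, 160 mm high. Origin: centre of its underside
- tally_counter: bystander: small round dark tally counter 44 mm across, 28 mm high. Origin: centre of its underside
Not all that is in view belongs to the job. Leave any green look-alike of the empty_square alone.

How it is judged:
By the outcome, as a careful person would: the job done as asked, in the order asked, and still so for the second after the job is handed in, while the arm keeps its last pose, push and grip.
It also fails if it takes over 42 s, if anything falls off the work surface, if the arm or the gripper's body presses on something with over 40 N, if the wrist force passes 120 N, or if a joint passes its speed limit or range.

## Working session

There is one attempt and no reset: what is moved stays moved. The work goes in short steps, Python scripts to look and compute and a tool call to move; the robot and the scene stay as the last step left them, time stands still between calls to the robot, and variables do not carry over. Pictures are saved under pics/ and viewed, at most 10 in all, crops included, and the job is handed in when it is done.

Besides the shell and the picture viewer there is one more tool, called after "Call:" by a JSON object that holds its "method" and its "body", one argument or row to a line. arm_command: Moves the arm, as the interface text tells. Its arguments: {"type":"object","properties":{"steps":{"type":"array","items":{"type":"object","properties":{"rot":{"type":"array","items":{"type":"number"}},"slide":{"type":"array","items":{"type":"number"}},"grip":{"type":"number"}}}},"newtons":{"type":"number"}},"required":["steps"]}

```bash
mkdir -p pics; cat > h.py <<'E'
import numpy as np, cv2
from bench import sensors, eyes, order
def ray(p,u,v,z):
    K=p["intrinsics"];T=p["pose"]
    d=T[:3,:3]@np.linalg.solve(K,[u,v,1.]);o=T[:3,3]
    return o+d*(z-o[2])/d[2]
def proj(p,X):
    T=p["pose"];c=T[:3,:3].T@(np.array(X)-T[:3,3]);q=p["intrinsics"]@c
    return q[:2]/q[2]
def save(p,n): cv2.imwrite(f"pics/{n}.png",cv2.resize(p["pixels"][:,:,::-1],(784,588),interpolation=cv2.INTER_CUBIC))
E
python3 - <<'E'
from h import *
np.set_printoptions(precision=3,suppress=True)
for c in ("top","scene"):
    p=eyes.camera(c); save(p,c); print(c,p["pose"][:3,3])
    for n in ["carousel_base","turn_knob","jar_tall","jar_squat","jar_square","bay","empty_tall","empty_squat","empty_square"]:
        for r in eyes.look_for(n,p)[:2]:
            b=r["bbox"];u,v=(b[0]+b[2])/2,(b[1]+b[3])/2
            print(n,np.round(r["conf"],2),np.round(b),ray(p,u,v,.17 if n=="turn_knob" else .1))
s=sensors.read_state();print(s)
E
```

```text
top [0.463 0.079 1.12 ]
carousel_base 0.82 [202. 153. 318. 283.] [0.507 0.12  0.1  ]
carousel_base 0.62 [427. 236. 460. 262.] [ 0.435 -0.334  0.1  ]
jar_tall 0.93 [205. 156. 318. 269.] [0.521 0.117 0.1  ]
jar_squat 0.95 [208. 161. 319. 266.] [0.518 0.112 0.1  ]
jar_square 0.86 [204. 155. 318. 268.] [0.523 0.118 0.1  ]
jar_square 0.28 [ 89. 232. 141. 282.] [0.407 0.475 0.1  ]
bay 0.56 [415. 142. 471. 277.] [ 0.533 -0.336  0.1  ]
empty_tall 0.89 [440. 154. 474. 179.] [ 0.641 -0.372  0.1  ]
empty_squat 0.93 [433. 192. 465. 224.] [ 0.536 -0.35   0.1  ]
empty_square 0.97 [427. 235. 458. 265.] [ 0.432 -0.332  0.1  ]
empty_square 0.67 [417. 288. 452. 319.] [ 0.302 -0.31   0.1  ]
scene [ 1.198 -0.829  0.863]
carousel_base 0.83 [242. 170. 341. 259.] [0.55  0.086 0.1  ]
turn_knob 0.5 [289. 170. 298. 185.] [0.504 0.152 0.17 ]
jar_tall 0.58 [241. 168. 345. 259.] [0.549 0.092 0.1  ]
jar_squat 0.74 [241. 167. 344. 260.] [0.547 0.094 0.1  ]
jar_square 0.65 [243. 167. 342. 259.] [0.547 0.093 0.1  ]
jar_square 0.42 [119. 277. 154. 321.] [ 0.486 -0.388  0.1  ]
bay 0.95 [105. 280. 234. 405.] [ 0.632 -0.426  0.1  ]
empty_tall 0.79 [180. 326. 206. 377.] [ 0.685 -0.412  0.1  ]
empty_squat 0.46 [176. 330. 206. 377.] [ 0.685 -0.417  0.1  ]
empty_square 0.82 [120. 279. 154. 318.] [ 0.486 -0.387  0.1  ]
empty_square 0.8 [172. 254. 203. 293.] [ 0.509 -0.26   0.1  ]
{'time': 1.0, 'joint_positions': array([-1.132,  0.332, -0.065,  1.46 ,  0.022,  1.35 , -0.089]), 'joint_vel': array([ 0.001, -0.   , -0.001,  0.   ,  0.001, -0.   , -0.   ]), 'joint_torque': array([  0.   , -62.305,   0.025, -39.012,  -0.061,   0.032,   0.   ]), 'ee_pos': array([0.278, 0.56 , 0.185]), 'eef_rot': array([ 0.229,  0.973,  0.   , -0.   ]), 'ft_force': array([ 0.558, -0.42 , -0.183]), 'torque': array([ 0.031, -0.004, -0.025]), 'grip_force': 0.0, 'width': 0.08694202531477194}
```

View pics/top.png

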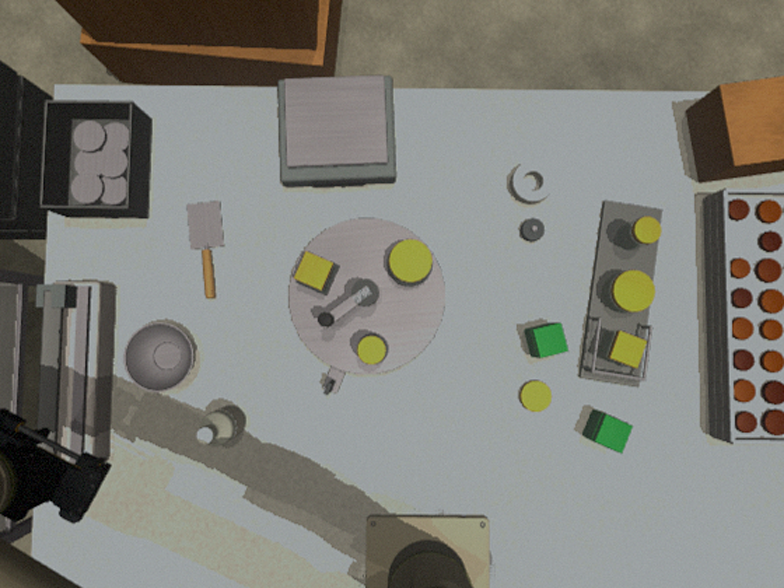

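View pics/scene.png

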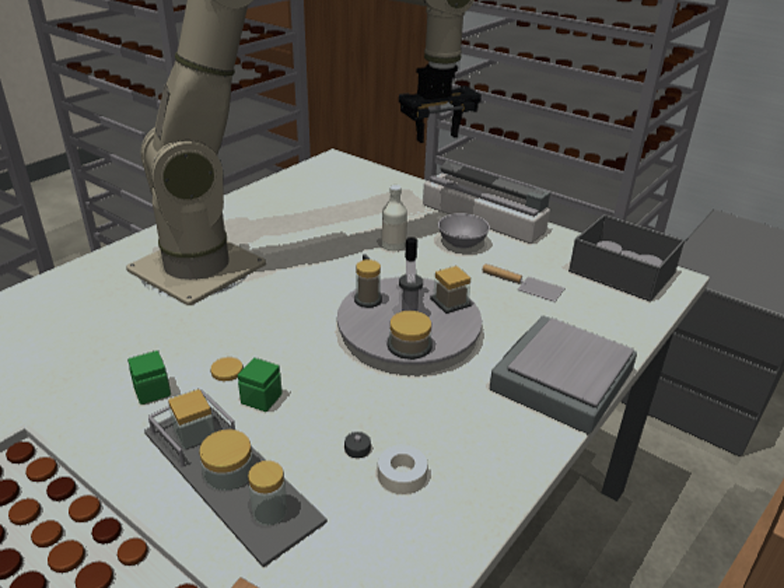

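The top view shows the square empty jar in the railed bay at (628,350), and the green ones are decoys. The knob is at (326,320), the fin near (332,380), and the lids are tall (372,350), squat (411,261) and square (316,272). Next I fit the axis, carousel angle and fin.

```bash
cat > fit.py <<'E'
from h import *
from scipy.optimize import least_squares
np.set_printoptions(precision=4,suppress=True)
H={"tall":.125,"squat":.095,"square":.11}
OFF={"tall":0,"squat":2*np.pi/3,"square":-2*np.pi/3}
def lids(p,axis=(.52,.115),knownr=.16):
    hsv=cv2.cvtColor(p["pixels"],cv2.COLOR_RGB2HSV)
    m=cv2.inRange(hsv,(20,120,100),(35,255,255))
    n,l,st,c=cv2.connectedComponentsWithStats(m)
    out=[]
    for i in range(1,n):
        if st[i,4]<60: continue
        X=ray(p,*c[i],.11)
        if np.hypot(*(X[:2]-axis))<knownr: out.append((st[i,4],c[i]))
    return sorted(out,key=lambda t:t[0])
E
python3 - <<'E'
from fit import *
p=eyes.camera("top")
L=lids(p); print([(a,c.round(1)) for a,c in L])
names=["tall","square","squat"]
P={n:ray(p,*c,H[n])[:2] for n,(a,c) in zip(names,L)}
if len(L)==3:
    def res(q): return np.concatenate([P[n]-(q[:2]+.1*np.array([np.cos(q[2]+OFF[n]),np.sin(q[2]+OFF[n])])) for n in P])
    s=least_squares(res,[.52,.115,-1.8+0]);print("axis,tall dir",s.x,"res mm",s.fun*1e3)
# disc
b=p["pixels"][140:300,190:330]
cv2.imwrite("pics/crop.png",cv2.resize(b[:,:,::-1],None,fx=3.7,fy=3.7,interpolation=cv2.INTER_CUBIC))
# predicted projections
q=s.x
print("axis px",proj(p,[*q[:2],.04]))
kd=q[2]+OFF["squat"]+np.pi
k=q[:2]+.08*np.array([np.cos(kd),np.sin(kd)])
print("knob",k,"px in crop",(proj(p,[*k,.172])-[190,140])*3.7)
for u,v in [(326/1.4,320/1.4)]: print("seen knob",ray(p,u,v,.172))
E
```

```text
[(np.int32(319), array([265. , 249.5])), (np.int32(461), array([223.4, 193. ])), (np.int32(722), array([292.7, 185.9]))]
axis,tall dir [ 0.5285  0.119  -3.0156] res mm [ 0.6926 -0.1346 -0.1256 -0.155  -0.5671  0.2896]
axis px [261.5183 210.7899]
knob [0.4801 0.1827] px in crop [153.4768 325.46  ]
seen knob [0.4788 0.1796 0.172 ]
```

View pics/crop.png

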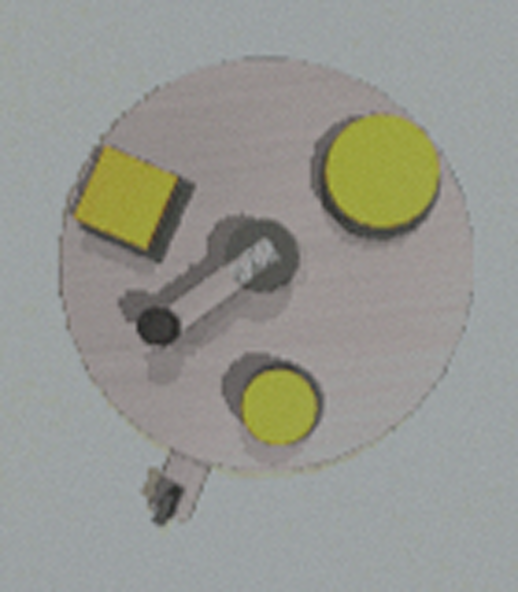

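Bay holds the square jar. The lid fit residual is under 0.7 mm and the predicted knob position matches what I see. I'll lift, move toward the knob, and look at the fin with the wrist camera.

Call:
{"method": "arm_command", "body": {
  "steps": [
    {"slide": [0, 0, 0.045], "grip": 1},
    {"slide": [0.01, 0, 0.045], "grip": 1},
    {"slide": [0.025, -0.04, 0], "grip": 1},
    {"slide": [0.025, -0.04, 0], "grip": 1},
    {"slide": [0.025, -0.045, 0], "grip": 1},
    {"slide": [0.025, -0.045, 0], "grip": 1},
    {"slide": [0.025, -0.045, 0], "grip": 1},
    {"slide": [0.02, -0.045, 0], "grip": 1}
  ]
}}

```text
schema error: expected keys rot, slide, grip
```

```bash
python3 - <<'E'
from fit import *
s=sensors.read_state();print(s["ee_pos"],s["time"],s["width"])
ax=np.array([.5285,.119])
p=eyes.camera("wrist");w=p["pixels"].copy()
print(p["pose"][:3,3])
for deg in (156,160,164):
    a=np.deg2rad(deg);d=np.array([np.cos(a),np.sin(a)])
    for r,z in ((.182,0),(.182,.085)): print(deg,z,proj(p,[*(ax+r*d),z]).round(1))
save(p,"wrist1")
E
```

```text
[0.2785 0.5596 0.1847] 1.05 0.0870854229230979
[0.2162 0.5916 0.3841]
156 0 [ 88.6 338.8]
156 0.085 [ 45.8 385.6]
160 0 [ 80.3 339.4]
160 0.085 [ 35.8 386.2]
164 0 [ 72.3 340.4]
164 0.085 [ 26.  387.4]
```

View pics/wrist1.png

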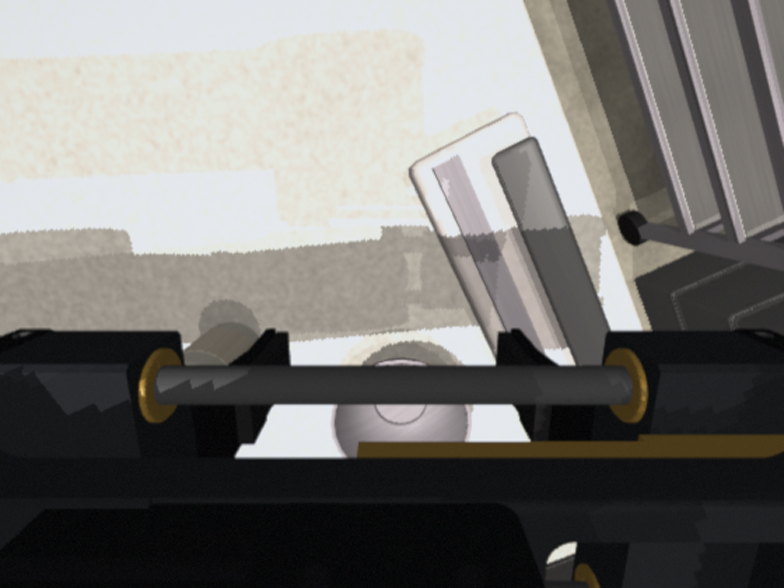

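The call was refused because "rot" is required in every row. The wrist view shows the bowl at (400,400) between the fingers, so the camera looks to the near side. I'll resend.

Call:
{"method": "arm_command", "body": {
  "steps": [
    {"rot": [0, 0, 0], "slide": [0, 0, 0.045], "grip": 1},
    {"rot": [0, 0, 0], "slide": [0.01, 0, 0.045], "grip": 1},
    {"rot": [0, 0, 0], "slide": [0.025, -0.04, 0], "grip": 1},
    {"rot": [0, 0, 0], "slide": [0.025, -0.04, 0], "grip": 1},
    {"rot": [0, 0, 0], "slide": [0.025, -0.045, 0], "grip": 1},
    {"rot": [0, 0, 0], "slide": [0.025, -0.045, 0], "grip": 1},
    {"rot": [0, 0, 0], "slide": [0.025, -0.045, 0], "grip": 1},
    {"rot": [0, 0, 0], "slide": [0.02, -0.045, 0], "grip": 1}
  ]
}}

```text
time: 2.1
ee_pos: [0.4343, 0.2978, 0.2748]
eef_rot: [0.229, 0.973, 0.0, 0.0]
ft_force: [1.1, -0.1, 0.8]
width: 0.0868
grip_force: 0.0
```

```bash
python3 - <<'E'
from fit import *
s=sensors.read_state();print(s["ee_pos"],s["eef_rot"],s["time"],s["width"])
ax=np.array([.5285,.119])
p=eyes.camera("wrist");t=eyes.camera("top")
tiles=[]
for im in (p,t):
    cols=[];
    c=proj(im,[*(ax+.182*np.array([np.cos(2.79),np.sin(2.79)])),.05]);print(c)
save(p,"wrist2")
for deg in (156,160,164):
    a=np.deg2rad(deg);d=np.array([np.cos(a),np.sin(a)])
    for r,z in ((.182,0),(.182,.085)): print(deg,z,(1.4*proj(p,[*(ax+r*d),z])).round(1))
E
```

```text
[0.4343 0.2978 0.2748] [0.2291 0.9734 0.0002 0.0002] 2.1 0.08681816708541382
[183.0242 167.5948]
[236.2165 276.4374]
156 0 [280.8 228.3]
156 0.085 [257.3 238.3]
160 0 [269.8 229.2]
160 0.085 [244.  239.4]
164 0 [258.9 230.8]
164 0.085 [230.8 241.4]
```

View pics/wrist2.png

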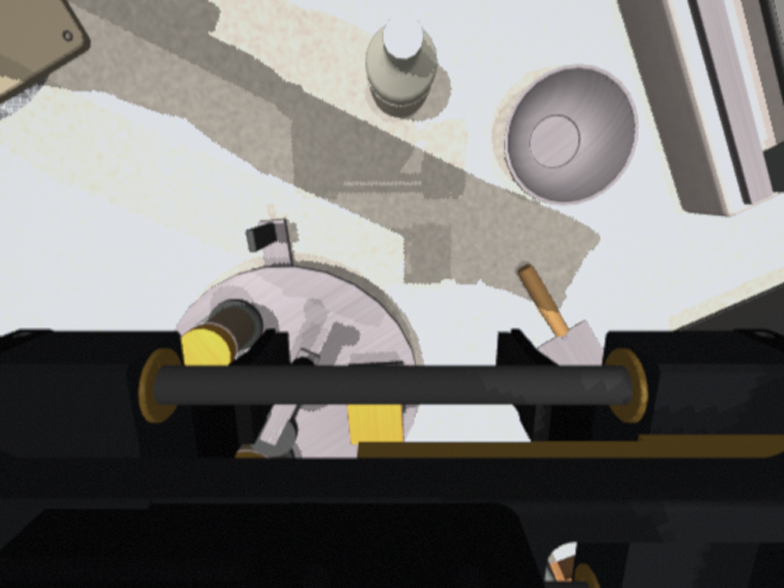

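The fin is clear at (265,235), with its bracket below at (278,245) on the disc rim. I'll zoom in, overlaying the modelled fin at candidate angles.

```bash
python3 - <<'E'
from fit import *
ax=np.array([.5285,.119]); S=10
p=eyes.camera("wrist"); u0,v0,W,Hh=165,145,50,55
b=cv2.resize(p["pixels"][v0:v0+Hh,u0:u0+W,::-1],None,fx=S,fy=S,interpolation=cv2.INTER_NEAREST)
o=[]
for deg,rl,tl in ((158,.004,.011),(158,.011,.004)):
    im=b[:, :390].copy()
    for dg,col in ((deg,(0,0,255)),(deg-4,(255,0,0))):
        a=np.deg2rad(dg);d=np.array([np.cos(a),np.sin(a)]);n=np.array([-d[1],d[0]])
        for z in (.0,.085):
            q=[(proj(p,[*(ax+(.182+i*rl)*d+j*tl*n),z])+.5-[u0,v0])*S for i,j in ((1,1),(1,-1),(-1,-1),(-1,1))]
            cv2.polylines(im,[np.int32(q)],True,col,1)
    o.append(im)
cv2.imwrite("pics/fin.png",np.hstack(o))
E
```

```text
(no output)
```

View pics/fin.png

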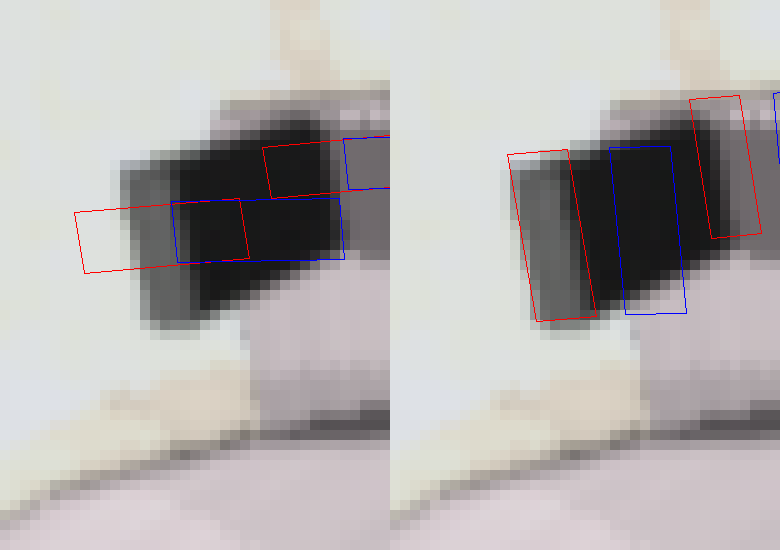

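The fin is a radial plate and fits a front direction of 158°. The square jar is at 67.2°, so I turn the carousel +90.8° CCW, taking the knob from 127.2° to 218°. Next I approach the knob.

Call:
{"method": "arm_command", "body": {
  "steps": [
    {"rot": [0, 0, 0], "slide": [0.015, -0.036, 0], "grip": 1},
    {"rot": [0, 0, 0], "slide": [0.015, -0.04, 0], "grip": 1},
    {"rot": [0, 0, 0], "slide": [0.015, -0.04, 0], "grip": 1},
    {"rot": [0, 0, 0], "slide": [0, 0, -0.02], "grip": 1},
    {"rot": [0, 0, 0], "slide": [0, 0, -0.025], "grip": 1},
    {"rot": [0, 0, 0], "slide": [0, 0, -0.025], "grip": 1},
    {"rot": [0, 0, 0], "slide": [0, 0, -0.01], "grip": 1},
    {"rot": [0, 0, 0], "slide": [0, 0, 0], "grip": 1}
  ]
}}

```text
time: 3.25
ee_pos: [0.4782, 0.1841, 0.1946]
eef_rot: [0.228, 0.974, -0.0, -0.0]
ft_force: [0.9, -0.5, 0.8]
width: 0.087
grip_force: 0.0
```

```bash
python3 - <<'E'
from fit import *
s=sensors.read_state();print(s["ee_pos"],s["ft_force"])
p=eyes.camera("wrist");save(p,"w3")
print([(1.4*proj(p,[.480,.182,z])).round() for z in (.127,.172)])
for n in ("top","scene"):
    q=eyes.camera(n)
    for r in eyes.look_for("turn_knob",q)[:2]: b=r["bbox"];print(n,r["conf"],b,proj(q,[.48,.182,.15]),proj(q,[.48,.182,.172]))
E
```

```text
[0.4782 0.1841 0.1946] [ 0.8923 -0.4778  0.8089]
[array([389., 293.]), array([389., 314.])]
top 0.31 [372.8, 155.1, 390.0, 170.9] [232.8186 228.2109] [231.8046 228.0301]
scene 0.59 [290.8, 166.8, 295.8, 183.4] [292.9225 176.9332] [293.2311 170.212 ]
scene 0.56 [342.8, 191.0, 403.0, 214.5] [292.9225 176.9332] [293.2311 170.212 ]
```

View pics/w3.png

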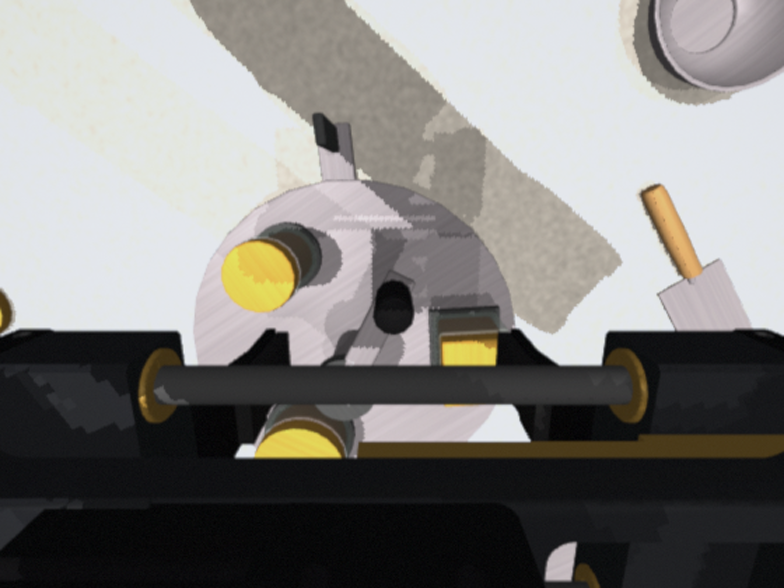

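The knob is at (394,307), within 5 px of the prediction and centred between the fingers. I'll lower and grip.

Call:
{"method": "arm_command", "body": {
  "steps": [
    {"rot": [0, 0, 0], "slide": [0.002, -0.002, -0.02], "grip": 1},
    {"rot": [0, 0, 0], "slide": [0, 0, -0.02], "grip": 1},
    {"rot": [0, 0, 0], "slide": [0, 0, -0.018], "grip": 1},
    {"rot": [0, 0, 0], "slide": [0, 0, 0], "grip": 0.6},
    {"rot": [0, 0, 0], "slide": [0, 0, 0], "grip": 0.4},
    {"rot": [0, 0, 0], "slide": [0, 0, 0], "grip": 0.2},
    {"rot": [0, 0, 0], "slide": [0, 0, 0], "grip": 0.2},
    {"rot": [0, 0, 0], "slide": [0, 0, 0], "grip": 0.2}
  ],
  "newtons": 15
}}

```text
time: 4.5
ee_pos: [0.4806, 0.1816, 0.1369]
eef_rot: [0.229, 0.973, 0.0, 0.0]
ft_force: [-0.1, -0.4, 1.1]
width: 0.0445
grip_force: 0.0
```

Call:
{"method": "arm_command", "body": {
  "steps": [
    {"rot": [0, 0, 0], "slide": [0, 0, 0], "grip": 0},
    {"rot": [0, 0, 0], "slide": [0, 0, 0], "grip": 0},
    {"rot": [0, 0, 0], "slide": [0, 0, 0], "grip": 0},
    {"rot": [0, 0, 0], "slide": [0, 0, 0], "grip": 0},
    {"rot": [0, 0, 0], "slide": [0, 0, 0], "grip": 0},
    {"rot": [0, 0, 0], "slide": [0, 0, 0], "grip": 0},
    {"rot": [0, 0, 0], "slide": [0, 0, 0], "grip": 0},
    {"rot": [0, 0, 0], "slide": [0, 0, 0], "grip": 0}
  ],
  "newtons": 15
}}

```text
time: 5.5
ee_pos: [0.4805, 0.1815, 0.1367]
eef_rot: [0.229, 0.973, 0.0, 0.0]
ft_force: [-0.6, 0.1, -0.7]
width: 0.0003
grip_force: 0.0
```

```bash
python3 - <<'E'
from fit import *
s=sensors.read_state();print(s["ee_pos"],s["ft_force"],s["width"])
c=np.array([.5285,.119]);a=np.deg2rad(127.2+90.8*np.arange(25)/24)
k=c+.08*np.c_[np.cos(a),np.sin(a)]
print((np.diff(k,axis=0)*1e3).round(2).tolist(),k[0],k[-1])
E
```

```text
[0.4805 0.1815 0.1367] [-0.6294  0.1126 -0.6807] 0.0002965151239296569
[[-4.1, -3.33], [-3.87, -3.59], [-3.62, -3.84], [-3.36, -4.07], [-3.09, -4.29], [-2.8, -4.48], [-2.5, -4.65], [-2.18, -4.81], [-1.86, -4.94], [-1.53, -5.05], [-1.19, -5.14], [-0.85, -5.21], [-0.51, -5.26], [-0.16, -5.28], [0.19, -5.28], [0.54, -5.25], [0.88, -5.21], [1.22, -5.14], [1.56, -5.05], [1.89, -4.93], [2.21, -4.8], [2.52, -4.64], [2.82, -4.46], [3.11, -4.27]] [0.4801 0.1827] [0.4655 0.0697]
```

The fingers closed on nothing, so I'll look.

```bash
python3 - <<'E'
from fit import *
p=eyes.camera("wrist");t=eyes.camera("scene");q=eyes.camera("top")
a=cv2.resize(p["pixels"][:,:,::-1],(400,300))
b=cv2.resize(t["pixels"][140:265,230:360,::-1],(390,375),interpolation=cv2.INTER_CUBIC)
c=cv2.resize(q["pixels"][140:290,190:330,::-1],(400,300),interpolation=cv2.INTER_CUBIC)
im=np.zeros((600,790,3),np.uint8);im[:300,:400]=a;im[300:,:400]=c;im[:375,400:]=b
cv2.imwrite("pics/miss.png",im)
f=(proj(t,[.4805,.1815,.1367])-[230,140])*3+[400,0];print("tcp in scene tile",f)
print((proj(t,[.480,.182,.127])-[230,140])*3+[400,0],(proj(t,[.480,.182,.172])-[230,140])*3+[400,0])
E
```

```text
tcp in scene tile [588.3216 123.1944]
[587.8165 131.511 ] [589.6933  90.6359]
```

View pics/miss.png

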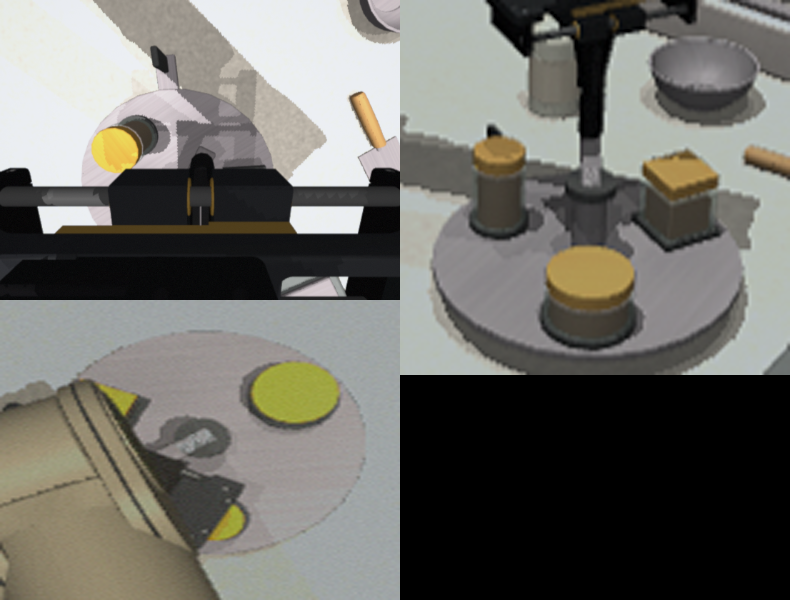

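The carousel hasn't turned, and the shut fingers appear to sit beyond the knob on the side toward the scene camera. I'll zoom in with markers at the predicted positions.

```bash
python3 - <<'E'
from fit import *
p=eyes.camera("wrist");t=eyes.camera("scene");s=sensors.read_state()
T=s["ee_pos"]; n=np.array([.893,-.446,0])
def tile(im,u0,v0,w,h,S):
    b=cv2.resize(im["pixels"][v0:v0+h,u0:u0+w,::-1],None,fx=S,fy=S,interpolation=cv2.INTER_CUBIC)
    for X,c in ((T,(0,0,255)),(T+.02*n,(255,0,255)),([.48,.182,.127],(0,255,0)),([.48,.182,.172],(255,255,0)),([.5285,.119,.125],(255,0,0))):
        q=(proj(im,X)-[u0,v0]+.5)*S; print(c,q.round()); cv2.circle(b,tuple(np.int32(q)),4,c,-1)
    return b
a=tile(p,170,160,120,80,6)[:, :]; b=tile(t,255,130,80,80,6)
a=cv2.resize(a,(440,293)); im=np.zeros((480,790,3),np.uint8); im[:293,:440]=a; im[:480,440:]=b[:, 60:410]
cv2.imwrite("pics/zoom.png",im)
q=eyes.camera("top")
print([(a,c.round(1)) for a,c in lids(q)],s["width"],T)
E
```

```text
(0, 0, 255) [657. 428.]
(255, 0, 255) [657. 584.]
(0, 255, 0) [659. 398.]
(255, 255, 0) [657. 540.]
(255, 0, 0) [402. 895.]
(0, 0, 255) [230. 309.]
(255, 0, 255) [249. 329.]
(0, 255, 0) [229. 326.]
(255, 255, 0) [232. 244.]
(255, 0, 0) [231. 418.]
[(np.int32(87), array([231.3, 188.8])), (np.int32(123), array([269.7, 251.9])), (np.int32(723), array([292.7, 186. ]))] 0.0001777713412365488 [0.4805 0.1816 0.1367]
```

View pics/zoom.png

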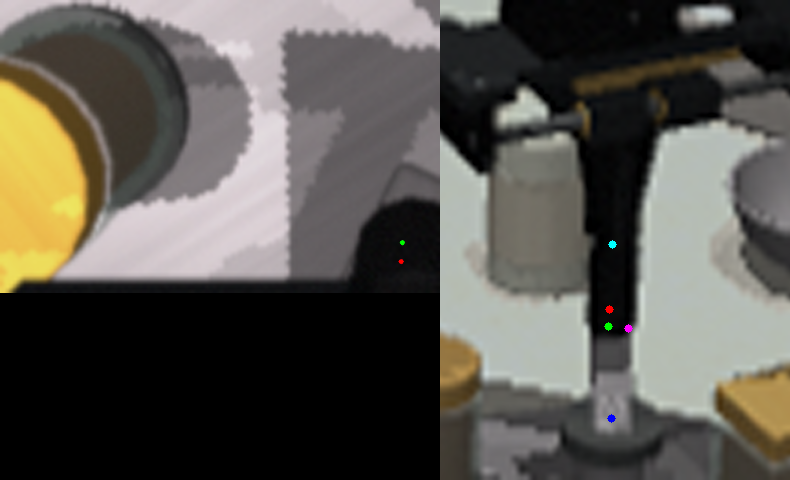

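The shut fingers appear at the knob's projected position, so the finger tips may sit higher than I assumed. I'll open and check the finger geometry numerically at this pose.

Call:
{"method": "arm_command", "body": {
  "steps": [
    {"rot": [0, 0, 0], "slide": [0, 0, 0], "grip": 1},
    {"rot": [0, 0, 0], "slide": [0, 0, 0], "grip": 1},
    {"rot": [0, 0, 0], "slide": [0, 0, 0], "grip": 1},
    {"rot": [0, 0, 0], "slide": [0, 0, 0], "grip": 1},
    {"rot": [0, 0, 0], "slide": [0, 0, 0], "grip": 1},
    {"rot": [0, 0, 0], "slide": [0, 0, 0], "grip": 1},
    {"rot": [0, 0, 0], "slide": [0, 0, 0], "grip": 1},
    {"rot": [0, 0, 0], "slide": [0, 0, 0], "grip": 1}
  ]
}}

```text
time: 6.8
ee_pos: [0.4805, 0.1815, 0.1367]
eef_rot: [0.229, 0.973, 0.0, 0.0]
ft_force: [0.4, -0.1, 0.0]
width: 0.0728
grip_force: 0.0
```

```bash
python3 - <<'E'
from fit import *
p=eyes.camera("wrist");t=eyes.camera("scene");s=sensors.read_state()
T=s["ee_pos"]; n=np.array([.893,-.446,0]);y=np.array([.446,.893,0]);zz=np.array([0,0,1])
print(T,s["width"],p["intrinsics"][0,0],p["pose"][:3,:3]@[0,0,1])
a=p["pixels"][:,:,::-1][160:330,120:440]; 
def mk(im,u0,v0,w,h,S,off):
    b=cv2.resize(np.ascontiguousarray(im["pixels"][v0:v0+h,u0:u0+w,::-1]),None,fx=S,fy=S,interpolation=cv2.INTER_CUBIC)
    b=np.clip(b.astype(float)*1.8,0,255).astype(np.uint8)
    def dot(X,c):
        q=(proj(im,X)-[u0,v0]+.5)*S; cv2.circle(b,tuple(np.int32(q)),2,c,-1)
    for g in (-1,1):
        for w_ in (-.0095,.0095):
            for hgt,c in ((0,(0,0,255)),(.038,(255,0,255))): dot(T+g*.0435*y+w_*n+hgt*zz,c)
    th=np.linspace(0,2*np.pi,24)
    for z,c in ((.127,(0,255,0)),(.172,(255,255,0))):
        for q in th: dot([.48+.012*np.cos(q),.182+.012*np.sin(q),z],c)
    return b
A=mk(p,150,150,260,110,3,0);B=mk(t,250,115,90,45+20,4,0);B=mk(t,245,120,100,65,4,0)
im=np.zeros((592,780,3),np.uint8);im[:330]=A;im[332:592,:400]=B
cv2.imwrite("pics/last.png",im)
E
```

```text
[0.4805 0.1815 0.1367] 0.0803799058682851 295.96042666209274 [ 0.2303 -0.1142 -0.9664]
```

View pics/last.png

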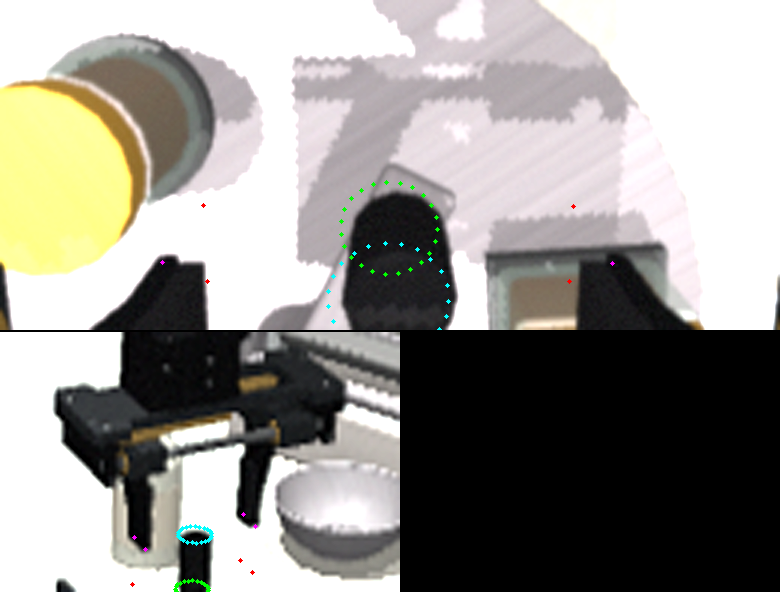

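The zoom settles it. The real fingertips sit at the magenta marks, about 38 mm above the reported TCP, and laterally they are right (knob at (400,260), centred between fingers at 205 and 580). So the fingers closed just above the knob. I'll go 34 mm lower, which leaves the tips at about 0.141, and grip.

Call:
{"method": "arm_command", "body": {
  "steps": [
    {"rot": [0, 0, 0], "slide": [0.001, -0.001, -0.008], "grip": 1},
    {"rot": [0, 0, 0], "slide": [0.001, 0, -0.01], "grip": 1},
    {"rot": [0, 0, 0], "slide": [0, 0, -0.01], "grip": 1},
    {"rot": [0, 0, 0], "slide": [0, 0, -0.006], "grip": 1},
    {"rot": [0, 0, 0], "slide": [0, 0, 0], "grip": 0.5},
    {"rot": [0, 0, 0], "slide": [0, 0, 0], "grip": 0.4},
    {"rot": [0, 0, 0], "slide": [0, 0, 0], "grip": 0.35},
    {"rot": [0, 0, 0], "slide": [0, 0, 0], "grip": 0.3}
  ],
  "newtons": 12
}}

```text
time: 7.9
ee_pos: [0.4826, 0.1807, 0.1029]
eef_rot: [0.229, 0.973, 0.0, 0.0]
ft_force: [-1.1, -0.6, 0.0]
width: 0.0553
grip_force: 0.0
```

Call:
{"method": "arm_command", "body": {
  "steps": [
    {"rot": [0, 0, 0], "slide": [0, 0, 0], "grip": 0.2},
    {"rot": [0, 0, 0], "slide": [0, 0, 0], "grip": 0.1},
    {"rot": [0, 0, 0], "slide": [0, 0, 0], "grip": 0},
    {"rot": [0, 0, 0], "slide": [0, 0, 0], "grip": 0},
    {"rot": [0, 0, 0], "slide": [0, 0, 0], "grip": 0},
    {"rot": [0, 0, 0], "slide": [0, 0, 0], "grip": 0},
    {"rot": [0, 0, 0], "slide": [0, 0, 0], "grip": 0},
    {"rot": [0, 0, 0], "slide": [0, 0, 0], "grip": 0}
  ],
  "newtons": 12
}}

```text
time: 8.9
ee_pos: [0.4825, 0.1807, 0.1027]
eef_rot: [0.229, 0.973, 0.0, -0.0]
ft_force: [-0.6, 1.1, 2.4]
width: 0.0236
grip_force: 12.0
```

The knob is gripped, with width 23.6 mm and 12 N. I'll compute a slow arc of 32 rows.

```bash
python3 - <<'E'
from fit import *
t=eyes.camera("top");print([(a,c.round(1)) for a,c in lids(t)])
a=np.deg2rad(127.2+90.8*np.arange(33)/32)
k=(.08*np.c_[np.cos(a),np.sin(a)]*1e3); k=(k-k[0]).round(1)
print(np.diff(k,axis=0).round(1).tolist())
E
```

```text
[(np.int32(137), array([270.1, 251.7])), (np.int32(725), array([292.3, 185.4]))]
[[-3.1, -2.5], [-3.0, -2.6], [-2.8, -2.8], [-2.7, -2.9], [-2.5, -3.0], [-2.4, -3.2], [-2.3, -3.2], [-2.0, -3.4], [-1.9, -3.5], [-1.8, -3.5], [-1.5, -3.7], [-1.4, -3.7], [-1.2, -3.8], [-1.0, -3.8], [-0.8, -3.9], [-0.6, -3.9], [-0.4, -4.0], [-0.2, -3.9], [0.0, -4.0], [0.2, -3.9], [0.3, -4.0], [0.6, -3.9], [0.8, -3.9], [0.9, -3.8], [1.1, -3.8], [1.4, -3.8], [1.5, -3.6], [1.7, -3.6], [1.8, -3.5], [2.1, -3.4], [2.2, -3.3], [2.3, -3.2]]
```

Call:
{"method": "arm_command", "body": {
  "steps": [
    {"rot": [0, 0, 0], "slide": [-0.0031, -0.0025, 0], "grip": 0},
    {"rot": [0, 0, 0], "slide": [-0.003, -0.0026, 0], "grip": 0},
    {"rot": [0, 0, 0], "slide": [-0.0028, -0.0028, 0], "grip": 0},
    {"rot": [0, 0, 0], "slide": [-0.0027, -0.0029, 0], "grip": 0},
    {"rot": [0, 0, 0], "slide": [-0.0025, -0.003, 0], "grip": 0},
    {"rot": [0, 0, 0], "slide": [-0.0024, -0.0032, 0], "grip": 0},
    {"rot": [0, 0, 0], "slide": [-0.0023, -0.0032, 0], "grip": 0},
    {"rot": [0, 0, 0], "slide": [-0.002, -0.0034, 0], "grip": 0}
  ]
}}

```text
time: 9.95
ee_pos: [0.4618, 0.1565, 0.1027]
eef_rot: [0.229, 0.973, 0.0, 0.0]
ft_force: [1.6, -0.0, 1.3]
width: 0.0233
grip_force: 12.0
```

Call:
{"method": "arm_command", "body": {
  "steps": [
    {"rot": [0, 0, 0], "slide": [-0.0019, -0.0035, 0], "grip": 0},
    {"rot": [0, 0, 0], "slide": [-0.0018, -0.0035, 0], "grip": 0},
    {"rot": [0, 0, 0], "slide": [-0.0015, -0.0037, 0], "grip": 0},
    {"rot": [0, 0, 0], "slide": [-0.0014, -0.0037, 0], "grip": 0},
    {"rot": [0, 0, 0], "slide": [-0.0012, -0.0038, 0], "grip": 0},
    {"rot": [0, 0, 0], "slide": [-0.001, -0.0038, 0], "grip": 0},
    {"rot": [0, 0, 0], "slide": [-0.0008, -0.0039, 0], "grip": 0},
    {"rot": [0, 0, 0], "slide": [-0.0006, -0.0039, 0], "grip": 0}
  ]
}}

```text
time: 10.95
ee_pos: [0.4523, 0.127, 0.1028]
eef_rot: [0.229, 0.973, 0.0, 0.001]
ft_force: [8.3, 0.2, -2.9]
width: 0.0239
grip_force: 12.0
```

```bash
python3 - <<'E'
from fit import *
s=sensors.read_state();print(s["ee_pos"],s["ft_force"],s["width"],s["grip_force"])
for n in ("top","wrist"):
    t=eyes.camera(n)
    for a,c in lids(t):
        for k in H:
            X=ray(t,*c,H[k])[:2]-[.5285,.119];print(n,a,c.round(1),k,np.hypot(*X).round(4),np.rad2deg(np.arctan2(X[1],X[0])).round(1)%360)
E
```

```text
[0.4523 0.127  0.1028] [ 8.2566  0.1541 -2.9289] 0.0239447229948232 12.000277012120932
top 298 [293.2 233.1] tall 0.0992 234.0
top 298 [293.2 233.1] squat 0.1 234.6
top 298 [293.2 233.1] square 0.0996 234.3
top 725 [265.7 170.3] tall 0.0947 352.7
top 725 [265.7 170.3] squat 0.0994 353.5
top 725 [265.7 170.3] square 0.097 353.1
wrist 70 [220.1 279.2] tall 0.0805 209.1
wrist 70 [220.1 279.2] squat 0.0788 221.7
wrist 70 [220.1 279.2] square 0.0792 215.3
wrist 99 [340.4 278.2] tall 0.048 137.6
wrist 99 [340.4 278.2] squat 0.036 119.9
wrist 99 [340.4 278.2] square 0.0415 130.0
```

Turned 46.6° so far, with about 8 N of radial strain. I'll continue with a slight inward correction.

Call:
{"method": "arm_command", "body": {
  "steps": [
    {"rot": [0, 0, 0], "slide": [-0.0001, -0.0038, 0], "grip": 0},
    {"rot": [0, 0, 0], "slide": [0.0, -0.0038, 0], "grip": 0},
    {"rot": [0, 0, 0], "slide": [0.0001, -0.0039, 0], "grip": 0},
    {"rot": [0, 0, 0], "slide": [0.0003, -0.0038, 0], "grip": 0},
    {"rot": [0, 0, 0], "slide": [0.0005, -0.0039, 0], "grip": 0},
    {"rot": [0, 0, 0], "slide": [0.0008, -0.0038, 0], "grip": 0},
    {"rot": [0, 0, 0], "slide": [0.0009, -0.0038, 0], "grip": 0},
    {"rot": [0, 0, 0], "slide": [0.001, -0.0037, 0], "grip": 0}
  ]
}}

```text
time: 12.05
ee_pos: [0.4547, 0.0965, 0.1027]
eef_rot: [0.229, 0.973, 0.0, -0.0]
ft_force: [1.3, 1.0, 3.2]
width: 0.024
grip_force: 12.0
```

Call:
{"method": "arm_command", "body": {
  "steps": [
    {"rot": [0, 0, 0], "slide": [0.0011, -0.0037, 0], "grip": 0},
    {"rot": [0, 0, 0], "slide": [0.0014, -0.0037, 0], "grip": 0},
    {"rot": [0, 0, 0], "slide": [0.0015, -0.0035, 0], "grip": 0},
    {"rot": [0, 0, 0], "slide": [0.0017, -0.0035, 0], "grip": 0},
    {"rot": [0, 0, 0], "slide": [0.0018, -0.0034, 0], "grip": 0},
    {"rot": [0, 0, 0], "slide": [0.0021, -0.0033, 0], "grip": 0},
    {"rot": [0, 0, 0], "slide": [0.0018, -0.0027, 0], "grip": 0},
    {"rot": [0, 0, 0], "slide": [0, 0, 0], "grip": 0}
  ]
}}

```text
time: 13.05
ee_pos: [0.4663, 0.072, 0.1027]
eef_rot: [0.229, 0.973, -0.0, -0.0]
ft_force: [0.0, -1.7, 5.5]
width: 0.0236
grip_force: 12.0
```

```bash
cat > chk.py <<'E'
from fit import *
s=sensors.read_state();print(s["time"],s["ee_pos"],s["ft_force"],s["width"],s["grip_force"])
t=eyes.camera("top")
for a,c in lids(t):
    for k in H:
        X=ray(t,*c,H[k])[:2]-[.5285,.119];print(a,c.round(1),k,np.hypot(*X).round(4),np.rad2deg(np.arctan2(X[1],X[0])).round(1)%360)
E
python3 chk.py
```

```text
13.05 [0.4663 0.072  0.1027] [ 0.0355 -1.6938  5.4603] 0.023604801060642767 11.999871565494686
145 [240.5 249.3] tall 0.1089 154.8
145 [240.5 249.3] squat 0.1109 153.8
145 [240.5 249.3] square 0.1099 154.3
732 [238.5 176.9] tall 0.0942 35.1
732 [238.5 176.9] squat 0.0993 35.0
732 [238.5 176.9] square 0.0968 35.0
```

The squat jar is at 35.0° and its target is 38.0°, so about 3° is left.

Call:
{"method": "arm_command", "body": {
  "steps": [
    {"rot": [0, 0, 0], "slide": [0.0008, -0.0011, 0], "grip": 0},
    {"rot": [0, 0, 0], "slide": [0.0008, -0.0011, 0], "grip": 0},
    {"rot": [0, 0, 0], "slide": [0.0008, -0.0011, 0], "grip": 0},
    {"rot": [0, 0, 0], "slide": [0, 0, 0], "grip": 0},
    {"rot": [0, 0, 0], "slide": [0, 0, 0], "grip": 0},
    {"rot": [0, 0, 0], "slide": [0, 0, 0], "grip": 0},
    {"rot": [0, 0, 0], "slide": [0, 0, 0], "grip": 0},
    {"rot": [0, 0, 0], "slide": [0, 0, 0], "grip": 0}
  ]
}}

```text
time: 14.1
ee_pos: [0.4686, 0.069, 0.1027]
eef_rot: [0.229, 0.973, -0.0, -0.0]
ft_force: [-1.3, -0.2, 5.4]
width: 0.0235
grip_force: 12.0
```

```bash
python3 chk.py; python3 - <<'E'
from fit import *
# independent check: scene camera lids, and fin top (dark) in wrist
t=eyes.camera("scene")
hsv=cv2.cvtColor(t["pixels"],cv2.COLOR_RGB2HSV)
m=cv2.inRange(hsv,(12,110,90),(35,255,255));n,l,st,c=cv2.connectedComponentsWithStats(m)
for i in range(1,n):
    if st[i,4]>40 and np.hypot(*(ray(t,*c[i],.1)[:2]-[.5285,.119]))<.16:
        print(st[i],c[i].round(1))
for k,a in (("tall",278),("squat",38),("square",158)):
  for da in (0,3):
    a_=np.deg2rad(a+da);print(k,da,proj(t,[.5285+.1*np.cos(a_),.119+.1*np.sin(a_),H[k]]).round(1))
E
```

```text
14.1 [0.4686 0.069  0.1027] [-1.321  -0.2399  5.4453] 0.023493197272141622 11.999913181643933
142 [243.  249.4] tall 0.1066 157.8
142 [243.  249.4] squat 0.1085 156.8
142 [243.  249.4] square 0.1076 157.3
737 [236.9 178. ] tall 0.0941 38.0
737 [236.9 178. ] squat 0.0993 37.9
737 [236.9 178. ] square 0.0967 37.9
[274 183   9  12  57] [277.  188.2]
[315 203  28  19 396] [328.  211.8]
[266 212  19  15 213] [274.3 218.8]
tall 0 [274.7 216.6]
tall 3 [276.4 217.2]
squat 0 [328.3 209. ]
squat 3 [328.1 207.9]
square 0 [275.  187.2]
square 3 [273.5 187.7]
```

The square jar is within about 0.3° of the fin line. A direct read of the fin bracket in the top view also gives 157.9°. The arm is holding still with the grip on, so I'll hand in.

```bash
python3 -c "
from bench import order; print(order.close_job())"
```

```text
the job is handed in; nothing more can be done
None
```

The bay held the square empty jar, so I turned the carousel until the full square jar faces the index fin (within about 0.3° by camera) and handed the job in with the knob still gripped at 12 N and the carousel still; the first grip attempt closed just above the knob and moved nothing.

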